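# Set down the outrigger table's jack leg and cover the pots

## Robot

A 6-joint arm with a two-finger parallel gripper is mounted at the origin on a cart in front of the work surface, level with it; the furniture and walls round the work are solid. World frame = base frame: x ahead of the robot, y to its left, z up, the work surface at z = 0. Lengths are in mm, angles in rad, forces in N, time in s.
With the tool pointing down it reaches from about 375 to 750 mm from the base axis. Payload 9 kg.
Tool frame: the origin (TCP) lies on the centre line of the jaws, within the pads' length; the fingertips stand 8 mm ahead of it and the grasp point (between the pads) lies 11 mm behind it (ctrl.tip_extent is the distance from the TCP to the fingertips, in mm); x points along the fingers, y is the direction in which the jaws open and shut, and the axes are right-handed (so a half turn about x gives the same grasp; the last joint's range is limited). The gripper opens to 85 mm and grips with 20 to 120 N. Pads are 22 mm wide; open, the fingers measure 114 mm over their backs; the gripper's body (76 mm by 85 mm) begins 54 mm behind the grasp point. The pads swing forward as they close: fully open they stand 13 mm farther back than shut.
Start: joints at [-1.431, 0.104, 0.097, 1.564, 0, 1.353], TCP at [210.14, -562.029, 239.331] pointing down, gripper open.
Joint ranges: [-2.99, 2.99], [-0.84, 1.86], [-1.1, 1.16], [-1.84, 2.11], [-1.51, 1.56], [-3.14, 3.14]. Speed limits (rad/s): [2.22, 2.22, 2.57, 3.14, 3.14, 3.14].

## Interface

Orientations are given as a rotation vector (axis times angle).
In Python, from cell import ctrl gives the robot as it stands. Calls block until the motion is done:
- ctrl.move_pose(position, orientation): joint-space move of the TCP to a pose.
- ctrl.move_straight(position, orientation=None, speed=150, contact_N=None): straight line of the TCP; orientation=None keeps the orientation; speed is the mean speed in mm/s. With contact_N (N) it stops when the force on the tool has changed by that much, and returns True; else False.
- ctrl.move_joints(angles): joint-space move.
- ctrl.move_gripper(opening, grip_force=None): finger opening in mm; grip_force is the grip in N (None keeps the last); returns when the fingers have stopped.
- ctrl.dwell(seconds).
- ctrl.solve_ik(position, orientation): joint angles nearest the present ones, or None.
- ctrl.camera(name): name is "side" or "top" or "wrist"; returns the picture (480x640x3 uint8, red, green, blue); there is no depth.
- ctrl.get_calibration(name): a dict with "fx", "fy", "cx", "cy" (pixels), "T" (4x4, takes a point from camera to world coordinates); the wrist camera has in their place "hand_eye" (4x4, takes a point from camera to tool coordinates, whose origin is the TCP and whose axes are the tool frame's). Camera axes: x right, y up, looking along -z (the intrinsics and any distortion apply to the point x, -y, -z); pixel columns grow to the right and rows downward; lengths in mm; the calibration is good to about 2 mm. The wrist camera is an equidistant fisheye: a pixel r from the principal point sees the ray r / f radians off the axis. A picture is of the moment at which its call begins: read the wrist's pose just before it. get_calibration takes no time and is no camera call.
A pose or a line that the arm cannot do raises ctrl.MotionError and nothing moves.
- ctrl.finish_job(): hands the job in, once; it reports no verdict.
Readings, each from a call of its own:
- ctrl.read_time_s(): time.
- ctrl.read_joint_positions(): joint angles.
- ctrl.read_joint_vel(): joint speeds.
- ctrl.read_joint_torque(): joint torques, N m.
- ctrl.read_ee_pos(): TCP position.
- ctrl.read_ee_rot(): TCP orientation.
- ctrl.read_wrist_force(): force on the tool from outside, world axes, zero at the start.
- ctrl.read_torque(): the same for the moment, N m.
- ctrl.read_finger_gap(): finger opening in mm.
Only numpy, scipy, OpenCV 4.12 (cv2) and the standard library are available. Lean on these libraries where they do the work, as an engineer would, in place of code of your own. Each camera call takes 0.05 s, during which the arm holds its last target.

## Task

Before the small outrigger table is worked on, lay the plywood sole plate flat under its jack leg and wind the crank clockwise until the rubber foot bears firmly on the plate, stopping once the crank load has clearly risen. Only then put a cover on every pot on the table, each seated level in the mouth, with the pots left standing on the deck; one cover may be left over. Leave the other things on the bench alone, and do not force the crank on after the foot is tight.

Things in the scene. Friction and masses are not known exactly. Their poses are not given: they have to be found in the camera images.
- crank (a joint): the jack's top-wind crank, vertical axis; rad, grows clockwise seen from above, each clockwise turn lowers the foot 20 mm. At 0 the crank arm points along the table's +x (it starts within 1.5 of that) and the sole is 78 mm above the bench. Turning takes about 1.6 N at the knob while free. It stays where it is left, but if the foot presses with more than about 25 N it winds back to 25 N when let go
- jack_axis (a point): centre of the crank's hub on the jack's vertical axis, beside the table's right front corner, axes as the table's; 3 mm above the top of the grey gearbox (52 mm square). Under it hang the tube (36 mm thick) and leg, with the foot right below this point; the space under the foot is open to the front
- crank_knob (a point): middle of the crank's upright black knob, which spins freely on the crank arm, 50 mm from the jack's axis: 24 mm thick, 46 mm tall, from 22 mm below to 24 mm above this point; the crank arm lies just beneath it
- foot_sole (a point): centre of the underside of the jack's round rubber foot, 32 mm across; springy, about 6 N for each mm the leg is wound down after it meets something, which adds about 4 N at the crank knob for each half turn
- foot: the jack's round rubber foot; origin at the centre of its underside
- sole_plate: loose plain plywood sole plate, 180 mm long (its x), 60 mm wide (its y), 18 mm thick; origin at the centre of its underside
- sole_plate_mid (a point): centre of the sole plate, half-way up its thickness; x along its length
- deck (a point): centre of the top face of the table's deck, 70 mm above the bench; the table's +x points away from the robot, +y left. The deck is an aluminium plate 180 mm square with a lip 8 mm high around it, fixed on a rear pedestal; the jack's axis is at x = -45 mm, y = -141 mm from here
- pot_0_rim (a point): centre of the mouth, level with the rim, of an open steel pot standing on the deck, 56 mm outside, 49 mm inside diameter, 50 mm tall (three or four pots are present, all alike)
- pot_1_rim (a point): centre of the mouth, level with the rim, of an open steel pot standing on the deck, 56 mm outside, 49 mm inside diameter, 50 mm tall (three or four pots are present, all alike)
- pot_2_rim (a point): centre of the mouth, level with the rim, of an open steel pot standing on the deck, 56 mm outside, 49 mm inside diameter, 50 mm tall (three or four pots are present, all alike)
- pot_3_rim (a point): centre of the mouth, level with the rim, of an open steel pot standing on the deck, 56 mm outside, 49 mm inside diameter, 50 mm tall (three or four pots are present, all alike)
- cover_0_knob (a point): middle of the black knob of a loose round cover: knob 22 mm thick and 22 mm tall; aluminium disc 62 mm across, 5 mm thick below it; under that a tapered plug 40 mm across narrowing to 32 mm, 8 mm deep, that goes into a pot's mouth. The cover stands on its plug with this point 26 mm above its support; seated on a pot, this point is 18 mm above the rim. All four covers are alike
- cover_0: the same cover; origin at the centre of its plug's underside. The covers start behind a fixed aluminium strip, 16 mm high, along the bench's front edge
- cover_1_knob (a point): middle of the black knob of a loose round cover: knob 22 mm thick and 22 mm tall; aluminium disc 62 mm across, 5 mm thick below it; under that a tapered plug 40 mm across narrowing to 32 mm, 8 mm deep, that goes into a pot's mouth. The cover stands on its plug with this point 26 mm above its support; seated on a pot, this point is 18 mm above the rim. All four covers are alike
- cover_1: the same cover; origin at the centre of its plug's underside. The covers start behind a fixed aluminium strip, 16 mm high, along the bench's front edge
- cover_2_knob (a point): middle of the black knob of a loose round cover: knob 22 mm thick and 22 mm tall; aluminium disc 62 mm across, 5 mm thick below it; under that a tapered plug 40 mm across narrowing to 32 mm, 8 mm deep, that goes into a pot's mouth. The cover stands on its plug with this point 26 mm above its support; seated on a pot, this point is 18 mm above the rim. All four covers are alike
- cover_2: the same cover; origin at the centre of its plug's underside. The covers start behind a fixed aluminium strip, 16 mm high, along the bench's front edge
- cover_3_knob (a point): middle of the black knob of a loose round cover: knob 22 mm thick and 22 mm tall; aluminium disc 62 mm across, 5 mm thick below it; under that a tapered plug 40 mm across narrowing to 32 mm, 8 mm deep, that goes into a pot's mouth. The cover stands on its plug with this point 26 mm above its support; seated on a pot, this point is 18 mm above the rim. All four covers are alike
- cover_3: the same cover; origin at the centre of its plug's underside. The covers start behind a fixed aluminium strip, 16 mm high, along the bench's front edge
- tape_roll: roll of black tape, 62 mm across, lying to the right of the table: a bystander
- loupe_cup: black loupe cup, 34 mm across and 31 mm tall, to the right of the table: a bystander

How it is judged (in metres and radians):
On the way:
1. the sole plate lies flat with the whole foot over it and the foot bears on it with more than 8 N, while all covers still lie on the bench (x of foot_sole in the frame of sole_plate_mid between -0.075 and 0.075 m and y of foot_sole in the frame of sole_plate_mid between -0.017 and 0.017 m and contact force between foot and sole_plate above 8 N and angle between sole_plate_mid's own z axis and vertical below 0.05 rad and height (world z) of each of cover_0_knob, cover_1_knob, cover_2_knob, cover_3_knob below 0.06 m), for 0.3 s.
At the end, for the whole second after the job is handed in: The foot still bears on the flat sole plate with more than 8 N, wholly over it; every pot stands upright on the deck with a cover seated on it (knob centre within 7 mm of the pot's axis, 15 to 21 mm above the rim, tilted less than 0.06 rad), and all is at rest (x of foot_sole in the frame of sole_plate_mid between -0.075 and 0.075 m and y of foot_sole in the frame of sole_plate_mid between -0.017 and 0.017 m and contact force between foot and sole_plate above 8 N and angle between sole_plate_mid's own z axis and vertical below 0.05 rad and ((horizontal distance between cover_0_knob and pot_0_rim below 0.007 m and z of cover_0_knob in the frame of pot_0_rim between 0.015 and 0.021 m and angle between cover_0_knob's own z axis and vertical below 0.06 rad) or (horizontal distance between cover_1_knob and pot_0_rim below 0.007 m and z of cover_1_knob in the frame of pot_0_rim between 0.015 and 0.021 m and angle between cover_1_knob's own z axis and vertical below 0.06 rad) or (horizontal distance between cover_2_knob and pot_0_rim below 0.007 m and z of cover_2_knob in the frame of pot_0_rim between 0.015 and 0.021 m and angle between cover_2_knob's own z axis and vertical below 0.06 rad) or (horizontal distance between cover_3_knob and pot_0_rim below 0.007 m and z of cover_3_knob in the frame of pot_0_rim between 0.015 and 0.021 m and angle between cover_3_knob's own z axis and vertical below 0.06 rad)) and ((horizontal distance between cover_0_knob and pot_1_rim below 0.007 m and z of cover_0_knob in the frame of pot_1_rim between 0.015 and 0.021 m and angle between cover_0_knob's own z axis and vertical below 0.06 rad) or (horizontal distance between cover_1_knob and pot_1_rim below 0.007 m and z of cover_1_knob in the frame of pot_1_rim between 0.015 and 0.021 m and angle between cover_1_knob's own z axis and vertical below 0.06 rad) or (horizontal distance between cover_2_knob and pot_1_rim below 0.007 m and z of cover_2_knob in the frame of pot_1_rim between 0.015 and 0.021 m and angle between cover_2_knob's own z axis and vertical below 0.06 rad) or (horizontal distance between cover_3_knob and pot_1_rim below 0.007 m and z of cover_3_knob in the frame of pot_1_rim between 0.015 and 0.021 m and angle between cover_3_knob's own z axis and vertical below 0.06 rad)) and ((horizontal distance between cover_0_knob and pot_2_rim below 0.007 m and z of cover_0_knob in the frame of pot_2_rim between 0.015 and 0.021 m and angle between cover_0_knob's own z axis and vertical below 0.06 rad) or (horizontal distance between cover_1_knob and pot_2_rim below 0.007 m and z of cover_1_knob in the frame of pot_2_rim between 0.015 and 0.021 m and angle between cover_1_knob's own z axis and vertical below 0.06 rad) or (horizontal distance between cover_2_knob and pot_2_rim below 0.007 m and z of cover_2_knob in the frame of pot_2_rim between 0.015 and 0.021 m and angle between cover_2_knob's own z axis and vertical below 0.06 rad) or (horizontal distance between cover_3_knob and pot_2_rim below 0.007 m and z of cover_3_knob in the frame of pot_2_rim between 0.015 and 0.021 m and angle between cover_3_knob's own z axis and vertical below 0.06 rad)) and ((horizontal distance between cover_0_knob and pot_3_rim below 0.007 m and z of cover_0_knob in the frame of pot_3_rim between 0.015 and 0.021 m and angle between cover_0_knob's own z axis and vertical below 0.06 rad) or (horizontal distance between cover_1_knob and pot_3_rim below 0.007 m and z of cover_1_knob in the frame of pot_3_rim between 0.015 and 0.021 m and angle between cover_1_knob's own z axis and vertical below 0.06 rad) or (horizontal distance between cover_2_knob and pot_3_rim below 0.007 m and z of cover_2_knob in the frame of pot_3_rim between 0.015 and 0.021 m and angle between cover_2_knob's own z axis and vertical below 0.06 rad) or (horizontal distance between cover_3_knob and pot_3_rim below 0.007 m and z of cover_3_knob in the frame of pot_3_rim between 0.015 and 0.021 m and angle between cover_3_knob's own z axis and vertical below 0.06 rad)) and angle between each of pot_0_rim, pot_1_rim, pot_2_rim, pot_3_rim's own z axis and vertical below 0.06 rad and z of pot_0_rim in the frame of deck between 0.045 and 0.056 m and z of pot_1_rim in the frame of deck between 0.045 and 0.056 m and z of pot_2_rim in the frame of deck between 0.045 and 0.056 m and z of pot_3_rim in the frame of deck between 0.045 and 0.056 m and linear speed of each of cover_0, cover_1, cover_2, cover_3 below 0.02 m/s and velocity of joint crank below 0.1 rad/s); the robot touches nothing.
It fails at once if the crank is forced: more than 150 N on the foot (contact force between foot and anything else above 150 N).
It fails at once if the tape roll or the loupe is moved more than 30 mm (distance of any of tape_roll, loupe_cup from where it was at the start of the episode above 0.03 m).
Of pot_0, pot_1, pot_2, pot_3 only 3 to 4 are there at a start; the rules pass over those that are not, and their reading is None.
At some moment in a run one of cover_0, cover_1, cover_2, cover_3 may be knocked a few centimetres aside while the robot is not near it.
It also fails if it takes over 208 s, if anything falls off the work surface, if the arm or the gripper's body presses on something with over 40 N, if the wrist force passes 120 N, or if a joint passes its speed limit or range.

## Working session

There is one attempt and no reset: what is moved stays moved. The work goes in short steps, each a Python script; the robot and the scene stay as the last script left them, time stands still between calls to the robot, and variables do not carry over. Pictures are saved under pics/ and viewed, and the job is handed in when it is done.

```bash
ls; mkdir -p pics; python3 - <<'E'
from cell import ctrl
import cv2,numpy as np
print(ctrl.read_time_s(),ctrl.read_ee_pos(),ctrl.read_ee_rot(),ctrl.tip_extent)
for n in ["side","top","wrist"]:
    print(n,ctrl.get_calibration(n))
    im=ctrl.camera(n); cv2.imwrite(f"pics/{n}0.png",im[:,:,::-1])
E
```

```text
pics
0.0 [ 210.07711719 -561.6716699   238.54180274] [ 2.02710078  0.36788024 -2.02704038] 8.0
side {'fx': 491.42862837974866, 'fy': 491.42862837974866, 'cx': 326.2898810434362, 'cy': 238.36940648421447, 'T': array([[ 9.94420844e-01,  4.42625017e-02, -9.57497586e-02,
         4.21370206e+02],
       [-1.03083051e-01,  6.00383360e-01, -7.93040797e-01,
        -1.00686500e+03],
       [ 2.23845921e-02,  7.98486476e-01,  6.01596441e-01,
         7.54505123e+02],
       [ 0.00000000e+00,  0.00000000e+00,  0.00000000e+00,
         1.00000000e+00]])}
top {'fx': 439.9034171296904, 'fy': 439.9034171296904, 'cx': 318.5285098915788, 'cy': 239.05800136417187, 'T': array([[-9.95953574e-03,  9.84020034e-01, -1.77779023e-01,
         3.80392398e+02],
       [-9.99417058e-01, -1.56016001e-02, -3.03666714e-02,
        -2.11606574e+02],
       [-3.26550502e-02,  1.77372951e-01,  9.83601791e-01,
         9.87659892e+02],
       [ 0.00000000e+00,  0.00000000e+00,  0.00000000e+00,
         1.00000000e+00]])}
wrist {'fx': 371.64829954431775, 'fy': 371.64829954431775, 'cx': 313.6965797079533, 'cy': 236.8210271543312, 'hand_eye': array([[-5.49295984e-04,  2.73376913e-01, -9.61906836e-01,
        -1.34558093e+02],
       [ 9.99999534e-01,  9.14149827e-04, -3.11244560e-04,
         4.62463326e-02],
       [ 7.94239891e-04, -9.61906559e-01, -2.73377288e-01,
        -6.90162513e+01],
       [ 0.00000000e+00,  0.00000000e+00,  0.00000000e+00,
         1.00000000e+00]])}
```

View pics/top0.png

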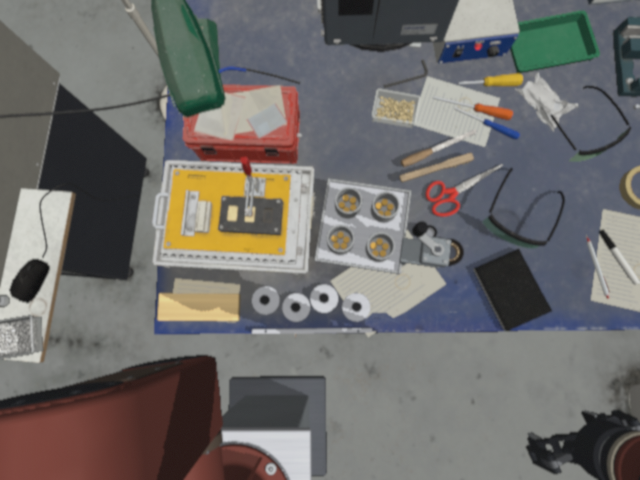

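View pics/side0.png

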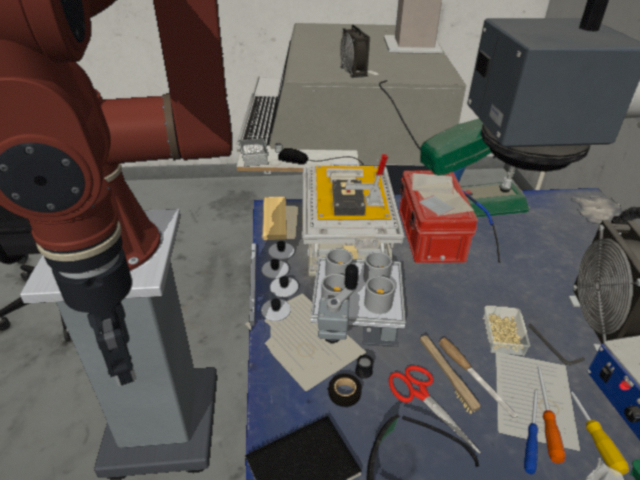

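View pics/wrist0.png

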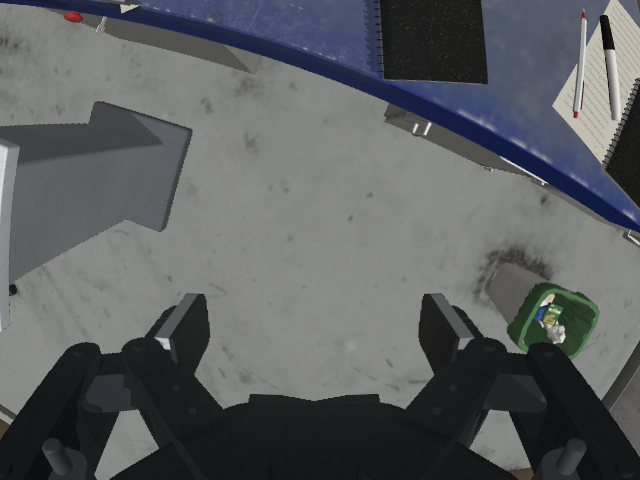

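```bash
cat > h.py <<'E'
import numpy as np, cv2
from scipy.spatial.transform import Rotation as R
def px2ray(cal,u,v,ee=None):
    d=np.array([(u-cal['cx'])/cal['fx'],-(v-cal['cy'])/cal['fy'],-1.0])
    if 'T' in cal: T=cal['T']
    else:
        a=np.hypot(d[0],d[1]); 
        d=np.array([0,0,-1.]) if a<1e-9 else np.array([d[0]/a*np.sin(a),d[1]/a*np.sin(a),-np.cos(a)])
        M=np.eye(4);M[:3,:3]=R.from_rotvec(ee[1]).as_matrix();M[:3,3]=ee[0]
        T=M@cal['hand_eye']
    return T[:3,3],T[:3,:3]@d
def onplane(cal,u,v,z,ee=None):
    o,d=px2ray(cal,u,v,ee); return o+d*(z-o[2])/d[2]
def proj(cal,p,ee=None):
    if 'T' in cal:T=cal['T']
    else:
        M=np.eye(4);M[:3,:3]=R.from_rotvec(ee[1]).as_matrix();M[:3,3]=ee[0];T=M@cal['hand_eye']
    q=np.linalg.inv(T)@np.append(p,1)
    x,y,z=q[0],-q[1],-q[2]
    if 'T' in cal: return np.array([cal['cx']+cal['fx']*x/z,cal['cy']+cal['fy']*y/z])
    r=np.hypot(x,y);a=np.arctan2(r,z)
    return np.array([cal['cx']+cal['fx']*a*x/r,cal['cy']+cal['fy']*a*y/r])
def rot(xdir,ydir):
    "tool rotvec from x (finger) direction and y (jaw) direction"
    x=np.array(xdir,float);x/=np.linalg.norm(x);y=np.array(ydir,float);y-=x*(x@y);y/=np.linalg.norm(y)
    return R.from_matrix(np.column_stack([x,y,np.cross(x,y)])).as_rotvec()
def down(yaw):
    "pointing down, jaws opening along world angle yaw"
    return rot([0,0,-1],[np.cos(yaw),np.sin(yaw),0])
def isect(o1,d1,o2,d2):
    d1=d1/np.linalg.norm(d1);d2=d2/np.linalg.norm(d2)
    A=np.column_stack([d1,-d2]);s=np.linalg.lstsq(A,o2-o1,rcond=None)[0]
    a=o1+s[0]*d1;b=o2+s[1]*d2
    return (a+b)/2,np.linalg.norm(a-b)
E
python3 - <<'E'
import cv2
a=cv2.imread('pics/top0.png');cv2.imwrite('pics/top0c.png',cv2.resize(a[150:350,145:475],None,fx=2.4,fy=2.4,interpolation=cv2.INTER_CUBIC))
a=cv2.imread('pics/side0.png');cv2.imwrite('pics/side0c.png',cv2.resize(a[160:420,235:435],None,fx=2.3,fy=2.3,interpolation=cv2.INTER_CUBIC))
E
```

```text
(no output)
```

View pics/top0c.png

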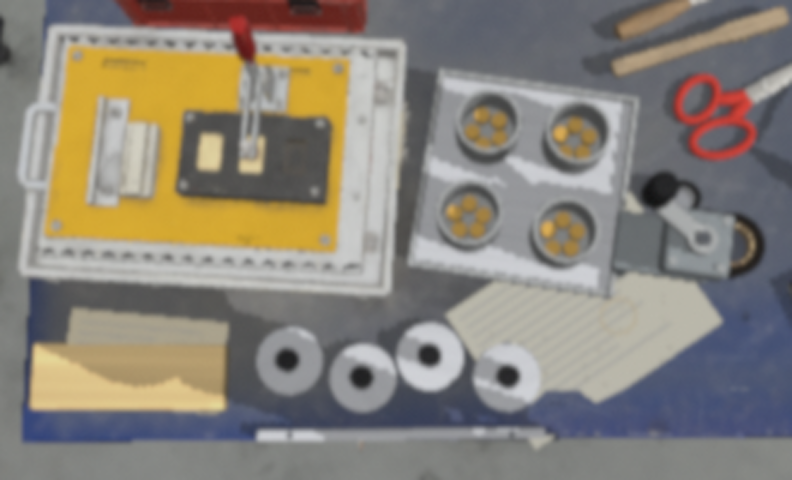

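View pics/side0c.png

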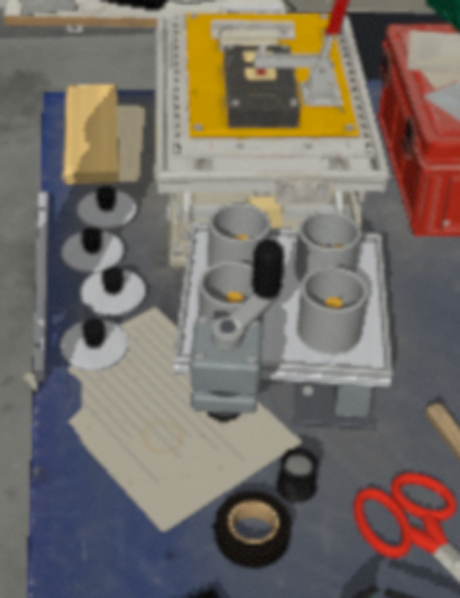

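```bash
python3 - <<'E'
from cell import ctrl
from h import *
t=ctrl.get_calibration('top');s=ctrl.get_calibration('side')
T=lambda x,y:(x/2.4+145,y/2.4+150)
S=lambda x,y:(x/2.3+235,y/2.3+160)
def tri(a,b): return isect(*px2ray(t,*T(*a)),*px2ray(s,*S(*b)))
r=lambda p:np.round(p,0)
for n,c,z in [('cov',[(287,359),(362,377),(429,355),(508,376)],37),('pot',[(488,125),(577,135),(470,215),(564,233)],120),('deck',[(440,70),(638,97),(610,295),(410,265)],78),('plate',[(30,343),(226,343),(226,408),(30,410)],18),('strip',[(257,432),(545,432)],16),('tape',[(742,245)],15)]:
    for x in c: print(n,r(onplane(t,*T(*x),z)))
print('knobtop',tri((660,190),(268,250)))
print('hub',tri((703,237),(228,325)))
print('cov0..3 side', [r(onplane(s,*S(*x),37)) for x in [(106,190),(92,232),(113,272),(93,325)]])
print('plate side',[r(onplane(s,*S(*x),18)) for x in [(68,84),(115,86),(118,175),(64,180)]])
print('plate side0',[r(onplane(s,*S(*x),0)) for x in [(118,183),(64,183)]])
print('pots side',[r(onplane(s,*S(*x),120)) for x in [(240,220),(330,230),(232,280),(333,288)]])
E
```

```text
cov [422. -65.  37.]
cov [ 405. -132.   37.]
cov [ 424. -192.   37.]
cov [ 404. -262.   37.]
pot [ 613. -246.  120.]
pot [ 602. -321.  120.]
pot [ 535. -229.  120.]
pot [ 519. -307.  120.]
deck [ 676. -206.   78.]
deck [ 647. -381.   78.]
deck [ 471. -349.   78.]
deck [ 500. -177.   78.]
plate [440. 177.  18.]
plate [438.  -5.  18.]
plate [379.  -7.  18.]
plate [379. 174.  18.]
strip [357. -35.  16.]
strip [ 355. -295.   16.]
tape [ 522. -482.   15.]
knobtop (array([ 540.42546312, -371.03355053,  203.63663836]), np.float64(6.0540948418262985))
hub (array([ 508.37017586, -409.89118566,  166.49339952]), np.float64(3.0747355830777807))
cov0..3 side [array([426., -70.,  37.]), array([ 410., -137.,   37.]), array([ 429., -198.,   37.]), array([ 408., -268.,   37.])]
plate side [array([387., 170.,  18.]), array([443., 162.,  18.]), array([440., -19.,  18.]), array([382., -24.,  18.])]
plate side0 [array([440., -10.,   0.]), array([381.,  -5.,   0.])]
pots side [array([ 543., -231.,  120.]), array([ 621., -251.,  120.]), array([ 526., -310.,  120.]), array([ 609., -326.,  120.])]
```

```bash
python3 - <<'E'
from cell import ctrl
from h import *
for n,p,yaw in [('pick',(409,134,200),0),('picklow',(409,134,7),0),('pre',(299,-372,150),1.4),('ins',(407,-392,10),1.4),('knob',(540,-371,260),1.4),('knob',(540,-371,260),0)]:
    for y in (yaw,yaw+np.pi):
        q=ctrl.solve_ik(p,down(y)); print(n,y, None if q is None else np.round(q,2))
ctrl.move_pose([409,110,260],down(0))
ee=(ctrl.read_ee_pos(),ctrl.read_ee_rot());print(ee,ctrl.read_time_s(),ctrl.read_wrist_force())
np.save('ee1.npy',np.array(ee))
cv2.imwrite('pics/w1.png',ctrl.camera('wrist')[:,:,::-1])
E
```

```text
pick 0 [ 0.01 -0.43 -0.46  1.55  0.    1.58]
pick 3.141592653589793 [ 0.01 -0.43 -0.46  1.55  0.   -1.56]
picklow 0 [ 0.01 -0.35 -0.75  1.17  0.    1.58]
picklow 3.141592653589793 [ 0.01 -0.35 -0.75  1.17  0.   -1.56]
pre 1.4 [-1.17 -0.28 -0.42  1.42 -0.   -1.  ]
pre 4.5415926535897935 [-1.17 -0.28 -0.42  1.42  0.    2.14]
ins 1.4 [-1.    0.09 -0.34  1.14 -0.   -0.83]
ins 4.5415926535897935 [-1.    0.09 -0.34  1.14  0.    2.31]
knob 1.4 [-0.8   0.29  0.34  1.62 -0.   -0.63]
knob 4.5415926535897935 [-0.8   0.29  0.34  1.62  0.    2.51]
knob 0 [-0.8   0.29  0.34  1.62  0.    0.77]
knob 3.141592653589793 [-0.8   0.29  0.34  1.62  0.   -2.37]
(array([409.27519951, 109.4851204 , 259.95041837]), array([ 1.20993845,  1.20861376, -1.21012383])) 2.6333 [ 0.13766405  0.12000599 -0.51365392]
```

View pics/w1.png

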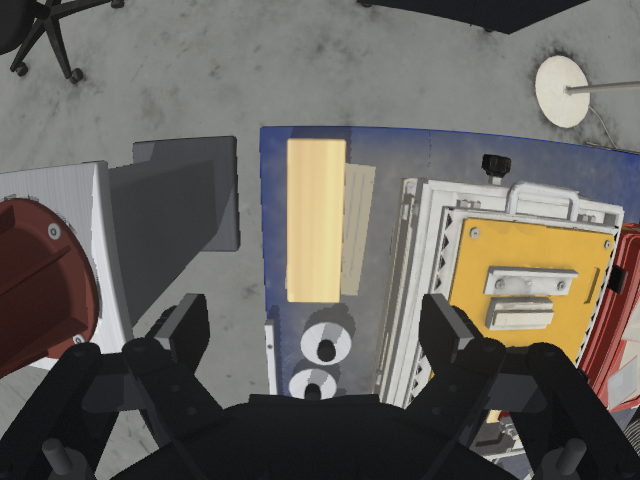

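```bash
python3 - <<'E'
from cell import ctrl
from h import *
w=ctrl.get_calibration('wrist');ee=np.load('ee1.npy')
for c in [(288,139),(346,139),(341,303),(287,302)]: print(np.round(onplane(w,*c,18,ee),1))
print('cov',[np.round(onplane(w,*c,37,ee),0) for c in [(326,341),(313,385)]])
im=cv2.imread('pics/w1.png');hsv=cv2.cvtColor(im,cv2.COLOR_BGR2HSV)
m=cv2.inRange(hsv,(12,60,150),(30,160,255));m[:, :270]=0;m[:,360:]=0;m[:120]=0;m[315:]=0
c=max(cv2.findContours(m,0,1)[0],key=cv2.contourArea);print(cv2.minAreaRect(c))
P=np.array([onplane(w,*q[0],18,ee)[:2] for q in c]);r=cv2.minAreaRect(P.astype(np.float32));print(r)
E
```

```text
[383.3 173.6  18. ]
[441.5 173.5  18. ]
[439.4  -5.9  18. ]
[378.7  -4.5  18. ]
cov [array([422., -44.,  37.]), array([ 408., -108.,   37.])]
((316.0, 220.5), (163.0, 58.0), 90.0)
((410.1550598144531, 84.74543762207031), (178.09841918945312, 59.246070861816406), 88.8677749633789)
```

```bash
python3 - <<'E'
from cell import ctrl
from h import *
o=down(-0.02)
ctrl.move_gripper(76,60)
print(ctrl.tip_extent,ctrl.read_finger_gap())
ctrl.move_pose([411,139.5,60],o)
c=ctrl.move_straight([411,139.5,6],None,60,8)
print(c,ctrl.read_ee_pos(),ctrl.read_finger_gap())
ctrl.move_gripper(50,60)
print(ctrl.read_finger_gap(),ctrl.read_ee_pos(),ctrl.read_wrist_force(),ctrl.tip_extent)
cv2.imwrite('pics/w2.png',ctrl.camera('wrist')[:,:,::-1])
print(ctrl.read_time_s())
E
```

```text
8.0 76.09821261078454
False [411.31439338 139.51103204   6.38568901] 76.08676315064466
58.285903911742516 [411.65798648 139.51850076   6.83201427] [-0.65990887  0.13784904  5.69063512] 8.0
5.1583
```

View pics/w2.png

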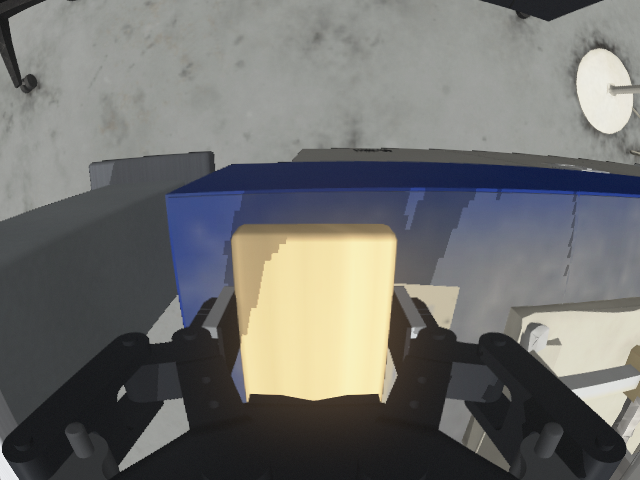

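```bash
python3 - <<'E'
from cell import ctrl
from h import *
p=ctrl.read_ee_pos()
ctrl.move_straight([411,139.5,100],None,120)
print(ctrl.read_finger_gap(),ctrl.read_wrist_force())
yaw=np.pi/2-0.175
o=down(yaw)
ctrl.move_straight([400,100,200],None,150)
ctrl.move_pose([299,-372,200],o)
ctrl.move_straight([299,-372,35],None,150)
ee=(ctrl.read_ee_pos(),ctrl.read_ee_rot());np.save('ee3.npy',np.array(ee))
cv2.imwrite('pics/w3.png',ctrl.camera('wrist')[:,:,::-1])
cv2.imwrite('pics/s3.png',ctrl.camera('side')[:,:,::-1])
cv2.imwrite('pics/t3.png',ctrl.camera('top')[:,:,::-1])
print(ctrl.read_finger_gap(),ee,ctrl.read_time_s())
a=cv2.imread('pics/s3.png');b=cv2.imread('pics/t3.png')
z=lambda a:cv2.resize(a,None,fx=2,fy=2,interpolation=cv2.INTER_CUBIC)
cv2.imwrite('pics/s3c.png',z(a[160:420,200:500])); cv2.imwrite('pics/t3c.png',z(b[150:380,200:500]))
E
```

```text
58.672362677278066 [ 0.30416202  0.19855974 -1.92112903]
58.42599802200684 (array([ 299.28809929, -372.66022111,   35.94209475]), array([ 0.13637543,  1.56571195, -0.13845307])) 10.5083
```

View pics/w3.png

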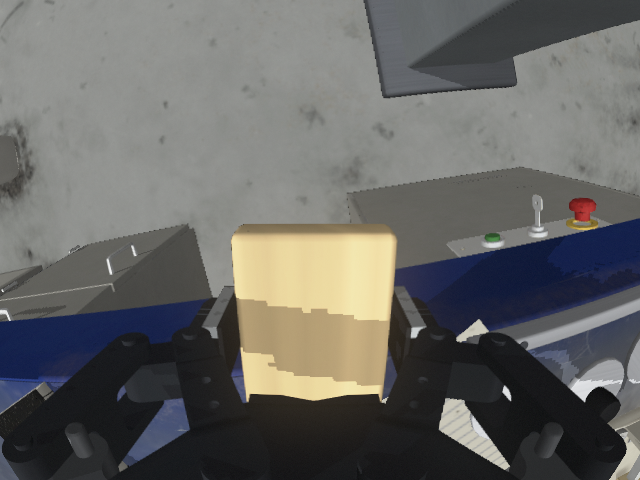

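View pics/s3c.png

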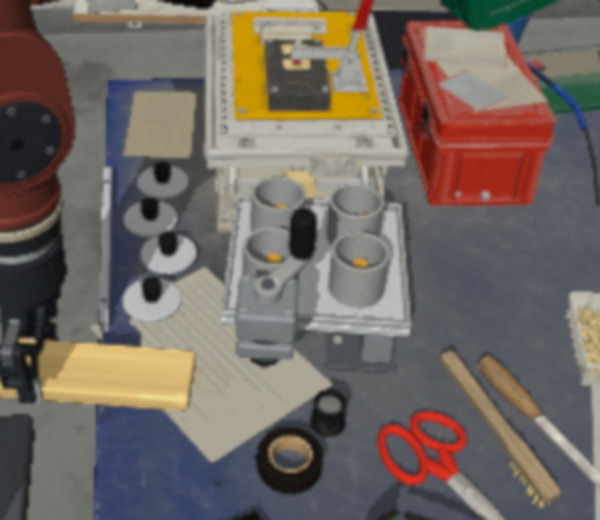

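View pics/t3c.png

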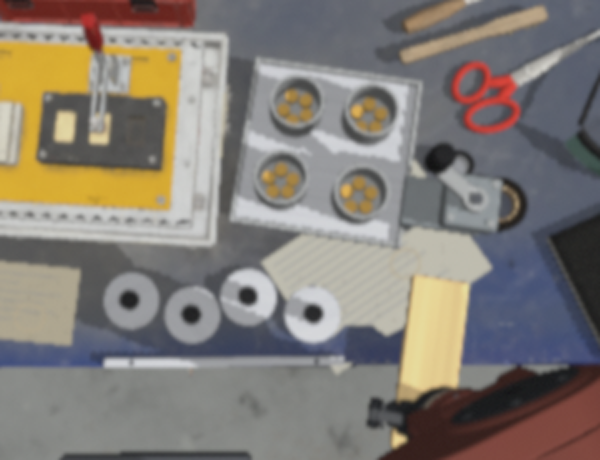

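```bash
python3 - <<'E'
from cell import ctrl
from h import *
s=ctrl.get_calibration('side');t=ctrl.get_calibration('top')
S=lambda x,y:(x/2+200,y/2+160)
print('loupe top',onplane(s,*S(330,402),31),'tape',onplane(s,*S(291,450),20))
Tt=lambda x,y:(x/2+200,y/2+150)
print('tape top',onplane(t,*Tt(505,205),20), 'plate end', [onplane(t,*Tt(*c),46)[:2].round() for c in [(413,277),(470,279)]])
print('plate end side', [onplane(s,*S(*c),46)[:2].round() for c in [(193,350),(188,403)]])
print('foot side', [onplane(s,*S(*c),78)[:2].round() for c in [(265,352)]])
E
```

```text
loupe top [ 568.98513742 -431.83422872   31.        ] tape [ 527.66717195 -472.93282014   20.        ]
tape top [ 520.53577996 -476.56103337   20.        ] plate end [array([ 441., -368.]), array([ 438., -428.])]
plate end side [array([ 446., -372.]), array([ 438., -434.])]
foot side [array([ 510., -408.])]
```

```bash
python3 - <<'E'
from cell import ctrl
from h import *
ctrl.move_straight([299,-372,24],None,100)
c=ctrl.move_straight([394,-389,24],None,70,8); print(c,ctrl.read_ee_pos())
if not c:
    c=ctrl.move_straight([394,-389,5],None,40,6); print(c,ctrl.read_ee_pos(),ctrl.read_wrist_force())
    cv2.imwrite('pics/s4.png',ctrl.camera('side')[:,:,::-1])
    cv2.imwrite('pics/t4.png',ctrl.camera('top')[:,:,::-1])
print(ctrl.read_time_s())
a=cv2.imread('pics/s4.png');b=cv2.imread('pics/t4.png')
z=lambda a:cv2.resize(a,None,fx=3,fy=3,interpolation=cv2.INTER_CUBIC)
cv2.imwrite('pics/s4c.png',z(a[240:420,230:430])); cv2.imwrite('pics/t4c.png',z(b[150:350,300:500]))
E
```

```text
False [ 393.72811323 -388.94589701   23.97912399]
True [ 393.83503903 -388.93690155    6.87590546] [-0.52161432  0.26516125  6.34743442]
12.8333
```

View pics/s4c.png

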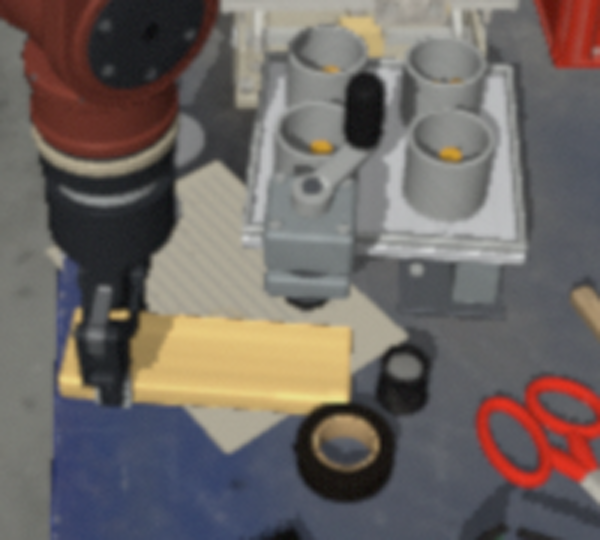

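View pics/t4c.png

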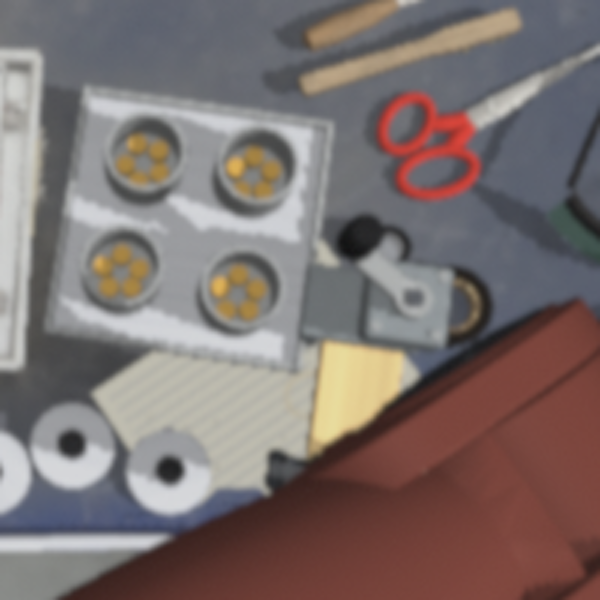

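```bash
python3 - <<'E'
from cell import ctrl
from h import *
s=ctrl.get_calibration('side');t=ctrl.get_calibration('top')
S=lambda x,y:(x/3+230,y/3+240)
Tt=lambda x,y:(x/3+300,y/3+150)
for n,c in [('far left',(352,326)),('farright',(352,395)),('nearL',(75,312))]: print(n,onplane(s,*S(*c),18).round())
print('foot front/bottom',onplane(s,*S(308,308),78).round(),onplane(s,*S(308,300),82).round())
print('hub',isect(*px2ray(t,*Tt(413,297)),*px2ray(s,*S(312,186))))
print('gearbox top corners',[onplane(t,*Tt(*c),163).round() for c in [(365,341),(445,345),(452,268)]])
ctrl.move_gripper(80)
ctrl.move_straight([370,-385,30],None,100)
ctrl.move_straight([330,-378,150],None,150)
ctrl.move_pose([380,-410,330],down(np.pi/2-0.175))
ee=(ctrl.read_ee_pos(),ctrl.read_ee_rot());np.save('ee5.npy',np.array(ee))
cv2.imwrite('pics/w5.png',ctrl.camera('wrist')[:,:,::-1]);print(ctrl.read_time_s())
E
```

```text
far left [ 543. -389.   18.]
farright [ 535. -443.   18.]
nearL [ 366. -363.   18.]
foot front/bottom [ 508. -424.   78.] [ 509. -421.   82.]
hub (array([ 508.1884392 , -409.81132915,  164.7839345 ]), np.float64(3.1198264184123077))
gearbox top corners [array([ 480., -379.,  163.]), array([ 476., -428.,  163.]), array([ 525., -436.,  163.])]
15.4917
```

View pics/w5.png

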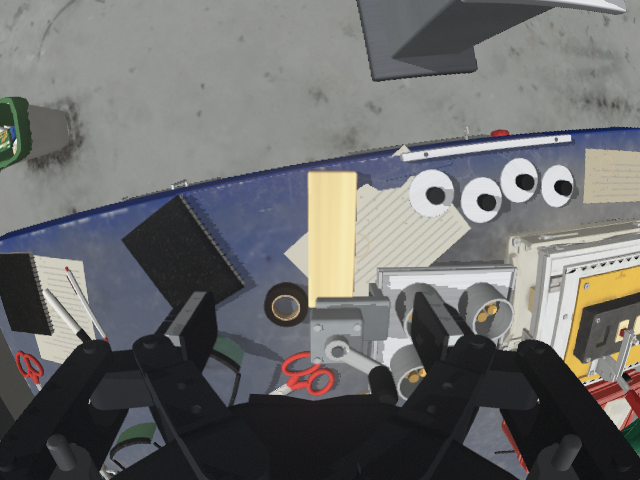

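```bash
python3 - <<'E'
from cell import ctrl
from h import *
s=ctrl.get_calibration('side');t=ctrl.get_calibration('top');w=ctrl.get_calibration('wrist');ee=np.load('ee5.npy')
S=lambda x,y:(x/3+230,y/3+240)
Tt=lambda x,y:(x/3+300,y/3+150)
print('top-side',isect(*px2ray(t,*Tt(362,237)),*px2ray(s,*S(367,86))))
print('side-w',isect(*px2ray(w,380,382,ee),*px2ray(s,*S(367,86))))
print('top-w',isect(*px2ray(w,380,382,ee),*px2ray(t,*Tt(362,237))))
print('hub top-w',isect(*px2ray(w,338,350,ee),*px2ray(t,*Tt(413,297))))
print('hub side-w',isect(*px2ray(w,338,350,ee),*px2ray(s,*S(312,186))))
print('plate near',[onplane(w,*c,18,ee).round() for c in [(309,172),(356,172),(309,306)]])
print('gearbox',[onplane(w,*c,163,ee).round() for c in [(311,309),(364,309)]])
E
python3 - <<'E'
import cv2
a=cv2.imread('pics/w5.png');cv2.imwrite('pics/w5c.png',cv2.resize(a[270:420,280:430],None,fx=4,fy=4,interpolation=cv2.INTER_CUBIC))
E
```

```text
top-side (array([ 541.09999657, -372.11546905,  204.44761967]), np.float64(7.132982405402521))
side-w (array([ 539.24241268, -372.16681708,  197.10509005]), np.float64(17.177382829166287))
top-w (array([ 541.40471178, -375.50474949,  182.65148773]), np.float64(1.8636400179576305))
hub top-w (array([ 506.23152306, -409.14627142,  167.10870854]), np.float64(0.11031661309937882))
hub side-w (array([ 509.33093851, -408.9701605 ,  163.56425999]), np.float64(1.4443345574656732))
plate near [array([ 355., -411.,   18.]), array([ 364., -355.,   18.]), array([ 528., -442.,   18.])]
gearbox [array([ 461., -427.,  163.]), array([ 470., -380.,  163.])]
```

View pics/w5c.png

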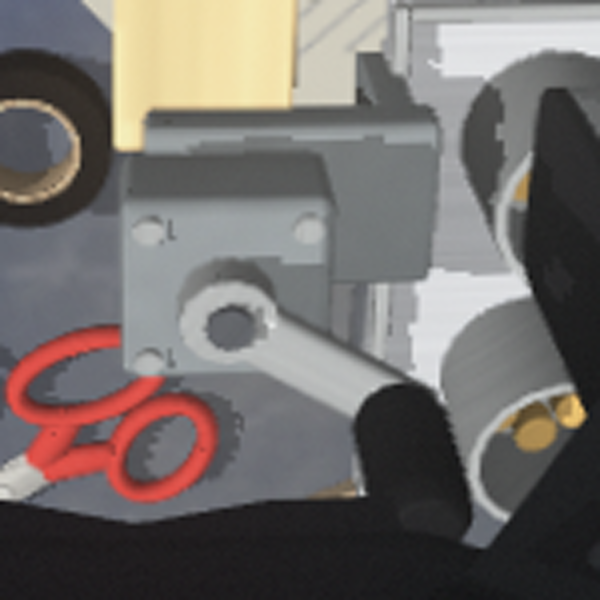

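```bash
python3 - <<'E'
from cell import ctrl
from h import *
s=ctrl.get_calibration('side');t=ctrl.get_calibration('top');w=ctrl.get_calibration('wrist');ee=np.load('ee5.npy')
Tt=lambda x,y:(x/3+300,y/3+150);S=lambda x,y:(x/3+230,y/3+240)
print(isect(*px2ray(w,388.7,397.5,ee),*px2ray(t,*Tt(362,237))))
print(isect(*px2ray(w,388.7,397.5,ee),*px2ray(s,*S(367,86))))
# predicted knob top per crank angle
H=np.array([506.5,-409.5])
for z in (195,200,204,208):
    p=onplane(t,*Tt(362,237),z)[:2];print(z,p.round(1),np.linalg.norm(p-H).round(1),np.degrees(np.arctan2(*(p-H)[::-1])).round(1))
    p=onplane(s,*S(367,86),z)[:2];print('  s',p.round(1),np.linalg.norm(p-H).round(1),np.degrees(np.arctan2(*(p-H)[::-1])).round(1))
E
```

```text
(array([ 536.09221672, -370.70459242,  212.19767043]), np.float64(0.8188124152787666))
(array([ 544.88958666, -369.94421693,  202.98968634]), np.float64(0.48137490914516945))
195 [ 539.4 -373.8] 48.5 47.3
  s [ 546.9 -360.4] 63.5 50.5
200 [ 538.4 -372.8] 48.6 49.0
  s [ 545.8 -366.2] 58.4 47.8
204 [ 537.6 -372. ] 48.7 50.4
  s [ 544.9 -370.8] 54.5 45.2
208 [ 536.8 -371.2] 48.8 51.7
  s [ 544.  -375.5] 50.6 42.3
```

```bash
python3 - <<'E'
from cell import ctrl
from h import *
o=down(np.pi/2-0.175)
ctrl.move_gripper(55)
ctrl.move_pose([540,-372,265],o)
ee=(ctrl.read_ee_pos(),ctrl.read_ee_rot());np.save('ee6.npy',np.array(ee))
cv2.imwrite('pics/w6.png',ctrl.camera('wrist')[:,:,::-1])
cv2.imwrite('pics/t6.png',ctrl.camera('top')[:,:,::-1])
cv2.imwrite('pics/s6.png',ctrl.camera('side')[:,:,::-1])
a=cv2.imread('pics/s6.png')
cv2.imwrite('pics/s6c.png',cv2.resize(a[200:400,260:430],None,fx=3,fy=3,interpolation=cv2.INTER_CUBIC))
print(ee,ctrl.read_time_s())
E
```

```text
(array([ 539.90291926, -371.99954184,  265.09871612]), array([ 0.13687764,  1.56678585, -0.13713082])) 16.75
```

View pics/w6.png

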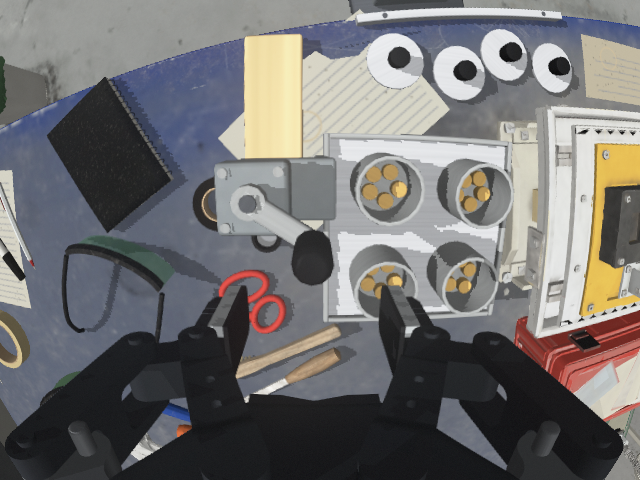

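View pics/s6c.png

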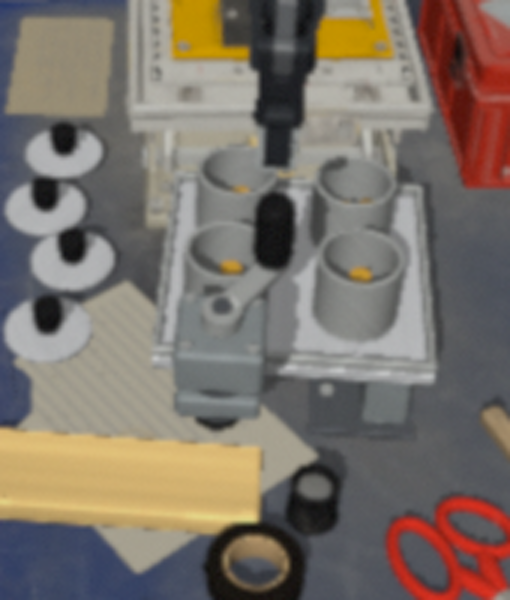

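```bash
python3 - <<'E'
from cell import ctrl
from h import *
w=ctrl.get_calibration('wrist');ee=np.load('ee6.npy')
t=ctrl.get_calibration('top')
for z in (200,206,210): print(z,onplane(w,313,263,z,ee))
print('hub',[onplane(w,248,203,z,ee).round(1) for z in (165,170)])
print('gear',[onplane(w,*c,163,ee).round(1) for c in [(217,165),(289,163),(216,233)]])
print(proj(w,[507,-410,168],ee),proj(w,[539.8,-372,206],ee),proj(t,[507,-410,168]))
a=cv2.imread('pics/w6.png');cv2.imwrite('pics/w6c.png',cv2.resize(a[140:310,200:520],None,fx=2.5,fy=2.5,interpolation=cv2.INTER_CUBIC))
E
```

```text
200 [ 542.56753977 -373.20463414  200.        ]
206 [ 540.44371388 -372.80950947  206.        ]
210 [ 539.02782996 -372.54609302  210.        ]
hub [array([ 507.2, -409.8,  165. ]), array([ 506.5, -408.8,  170. ])]
gear [array([ 479. , -425.4,  163. ]), array([ 486.9, -378.9,  163. ]), array([ 523.5, -436.5,  163. ])]
[246.86521556 203.55603776] [314.2381495  261.68231147] [438.18638769 248.52539778]
```

View pics/w6c.png

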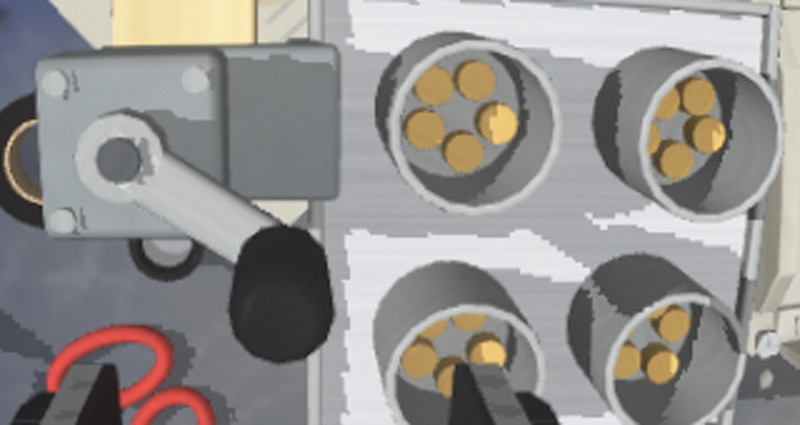

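```bash
cat > st.py <<'E'
import numpy as np
H=np.array([507.0,-409.7]); Rk=49.8
E
python3 - <<'E'
from cell import ctrl
from h import *
ctrl.move_straight([540,-372.3,220],None,120)
f0=np.array(ctrl.read_wrist_force())
c=ctrl.move_straight([540,-372.3,181],None,60,6)
print(c,ctrl.read_ee_pos(),f0)
ctrl.move_gripper(10,40)
print(ctrl.read_finger_gap(),np.array(ctrl.read_wrist_force())-f0,ctrl.read_ee_pos(),ctrl.read_time_s())
cv2.imwrite('pics/w7.png',ctrl.camera('wrist')[:,:,::-1])
E
```

```text
False [ 540.0953725  -372.37799968  181.29293847] [-0.53670929  0.09019012  1.02399435]
23.10605590098617 [-0.85426247 -1.11120067  2.74529136] [ 540.06804845 -372.6463533   181.63685338] 18.4583
```

View pics/w7.png

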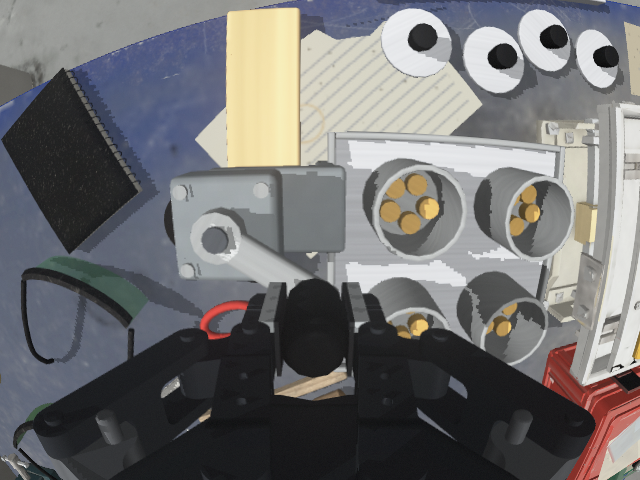

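```bash
cat > turn.py <<'E'
from cell import ctrl
from h import *
from st import *
import sys,json
def run(total,n_per=20,speed=60,stop=None,zc=181):
    """turn clockwise by total rad from present; log radial/tangential load"""
    p=np.array(ctrl.read_ee_pos()); a0=np.arctan2(*(p[:2]-H)[::-1])
    n=max(1,int(round(total/(2*np.pi/n_per)))); log=[]
    for i in range(1,n+1):
        a=a0-total*i/n
        e=np.array([np.cos(a),np.sin(a)]); ctrl.move_straight([*(H+Rk*e),zc],None,speed)
        f=np.array(ctrl.read_wrist_force()); q=np.array(ctrl.read_ee_pos())
        t=np.array([e[1],-e[0]]) # clockwise tangent
        log.append((a0-a, -(f[:2]@t), f[:2]@e, f[2]))
        if stop and -(f[:2]@t)>stop: break
    return np.array(log)
E
python3 - <<'E'
from turn import *
L=run(np.pi,speed=50)
print(L.round(2)); print(ctrl.read_finger_gap(),ctrl.read_ee_pos(),ctrl.read_time_s())
cv2.imwrite('pics/w8.png',ctrl.camera('wrist')[:,:,::-1])
E
```

```text
[[ 0.31 -2.07 -3.57  4.34]
 [ 0.63 -1.17 -3.84  6.31]
 [ 0.94 -1.63 -5.96  6.  ]
 [ 1.26 -1.37 -6.03  6.86]
 [ 1.57 -2.15 -6.16  7.57]
 [ 1.88 -1.85 -4.78  8.08]
 [ 2.2  -1.51 -2.93  6.95]
 [ 2.51 -1.86 -1.74  6.74]
 [ 2.83 -1.12  0.64  7.16]
 [ 3.14 -2.26  2.19  7.35]]
22.9198620313191 [ 473.54233475 -447.31532026  181.56567606] 23.1
```

View pics/w8.png

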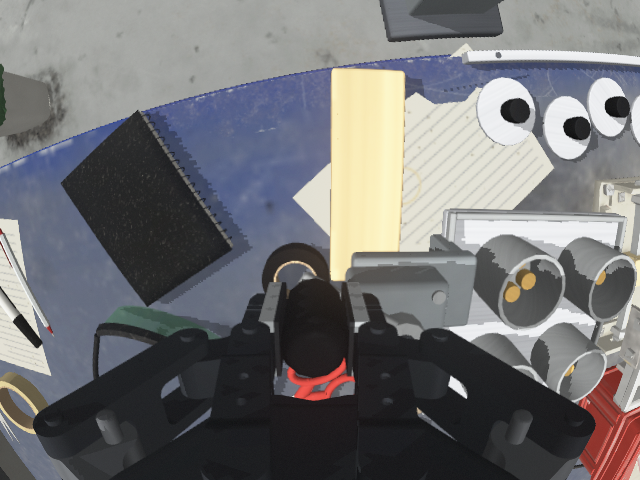

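```bash
python3 - <<'E'
from turn import *
L=run(2*np.pi,speed=100)
print(L[:,:].round(1).tolist()); print(ctrl.read_finger_gap(),ctrl.read_ee_pos(),ctrl.read_time_s())
cv2.imwrite('pics/w9.png',ctrl.camera('wrist')[:,:,::-1])
a=ctrl.camera('side')[:,:,::-1]
cv2.imwrite('pics/s9c.png',cv2.resize(a[200:400,260:430],None,fx=3,fy=3,interpolation=cv2.INTER_CUBIC))
E
```

```text
[[0.3, -2.2, 5.1, 7.7], [0.6, -2.0, 8.2, 9.3], [0.9, -1.7, 9.0, 10.4], [1.3, -2.1, 8.8, 11.3], [1.6, -1.5, 7.7, 11.4], [1.9, -2.1, 6.0, 9.6], [2.2, -2.5, 3.6, 8.3], [2.5, -2.5, 2.1, 7.1], [2.8, -1.4, -0.6, 7.3], [3.1, -2.0, -2.0, 7.4], [3.5, -1.6, -3.2, 6.2], [3.8, -1.3, -5.7, 7.9], [4.1, -1.9, -5.7, 8.6], [4.4, -1.6, -6.3, 8.6], [4.7, -1.3, -5.6, 9.7], [5.0, -0.7, -3.6, 8.3], [5.3, -1.9, -2.9, 7.9], [5.7, -0.9, 0.4, 7.4], [6.0, -1.5, 2.1, 7.0], [6.3, -2.2, 3.0, 7.0]]
22.625386922801706 [ 473.59183698 -447.31986158  181.57944769] 29.3083
```

View pics/s9c.png

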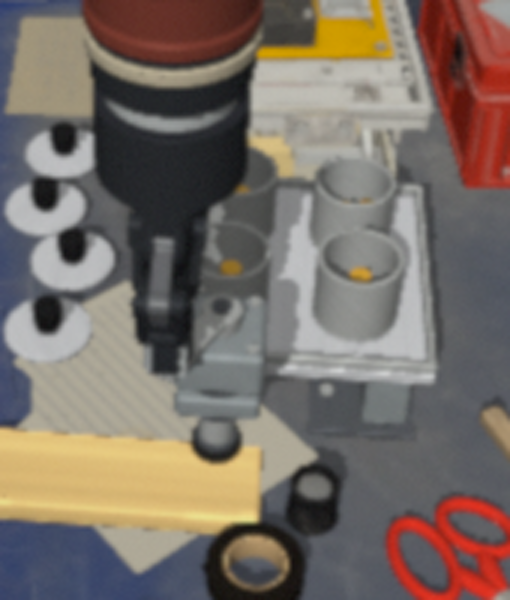

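```bash
sed -i 's/507.0/506.1/' st.py; python3 - <<'E'
from turn import *
L=run(3*np.pi,speed=110)
print(L[:,1:3].round(1).tolist()); print(ctrl.read_finger_gap(),ctrl.read_ee_pos(),ctrl.read_time_s())
a=ctrl.camera('side')[:,:,::-1]
cv2.imwrite('pics/s10c.png',cv2.resize(a[200:400,260:430],None,fx=3,fy=3,interpolation=cv2.INTER_CUBIC))
E
```

```text
[[-1.9, 2.4], [-1.6, 3.7], [-1.8, 5.4], [-1.5, 4.6], [-1.5, 4.4], [-1.7, 3.4], [-1.9, 2.8], [-1.8, 2.2], [-1.4, 0.8], [-1.7, -0.1], [-2.4, -0.7], [-0.7, -1.0], [-1.5, -0.8], [-0.7, -1.5], [-2.1, -2.2], [-1.6, -2.1], [-1.9, -1.3], [-2.1, -0.1], [-1.1, 0.2], [-1.1, 1.9], [-2.8, 2.2], [-2.1, 3.3], [-1.6, 5.1], [-1.8, 5.5], [-1.3, 4.4], [-2.5, 3.8], [-1.8, 3.2], [-1.5, 1.5], [-1.5, 1.5], [-1.9, 0.5]]
23.17845474840541 [ 539.66913866 -372.33460715  181.54748256] 38.1583
```

View pics/s10c.png

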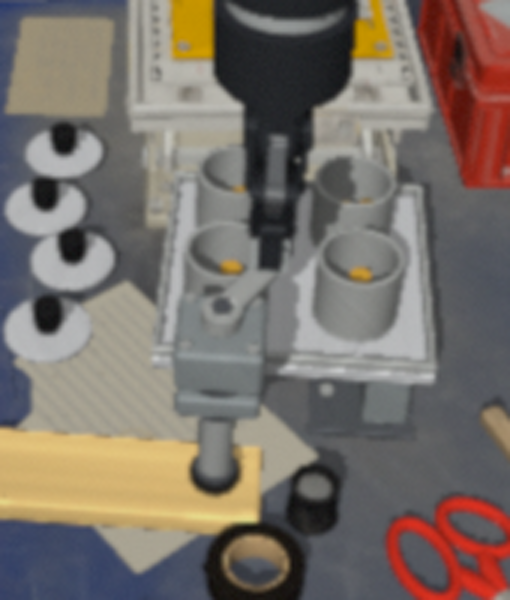

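```bash
python3 - <<'E'
from turn import *
L=run(2.4,n_per=30,speed=50)
print(L[:,:3].round(1).tolist()); print(ctrl.read_finger_gap(),ctrl.read_ee_pos(),ctrl.read_time_s())
E
```

```text
[[0.2, -2.7, -0.3], [0.4, -2.1, -0.7], [0.7, -2.5, -2.0], [0.9, -1.7, -2.2], [1.1, -1.0, -1.8], [1.3, -1.2, -2.6], [1.5, -1.5, -1.5], [1.7, -0.3, -2.1], [2.0, 0.4, -2.2], [2.2, 0.2, -0.4], [2.4, 0.4, -1.2]]
23.24710857224841 [ 507.28314159 -459.48456723  181.54984141] 42.2583
```

```bash
python3 - <<'E'
from turn import *
L=run(0.6,n_per=30,speed=40)
print(L[:,:3].round(1).tolist()); 
ctrl.dwell(0.4)
p0=ctrl.read_ee_pos()
ctrl.move_gripper(60)
ctrl.move_straight([p0[0],p0[1],250],None,150)
o=down(np.pi/2-0.175)
print(ctrl.read_time_s())
ctrl.move_pose([470,-250,330],o)
ee=(ctrl.read_ee_pos(),ctrl.read_ee_rot());np.save('ee11.npy',np.array(ee))
cv2.imwrite('pics/w11.png',ctrl.camera('wrist')[:,:,::-1])
a=ctrl.camera('side')[:,:,::-1];cv2.imwrite('pics/s11.png',a)
cv2.imwrite('pics/s11c.png',cv2.resize(a[200:400,260:430],None,fx=3,fy=3,interpolation=cv2.INTER_CUBIC))
print(ctrl.read_time_s())
E
```

```text
[[0.2, 0.9, -0.2], [0.4, 0.7, 0.2], [0.6, 3.2, -0.5]]
44.8917
45.8667
```

View pics/s11c.png

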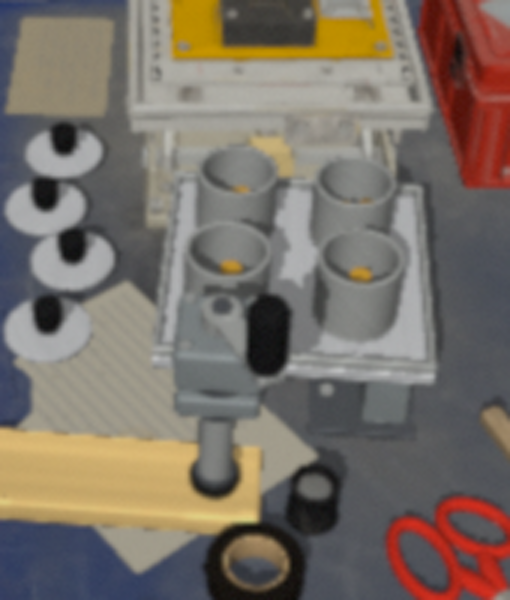

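View pics/w11.png

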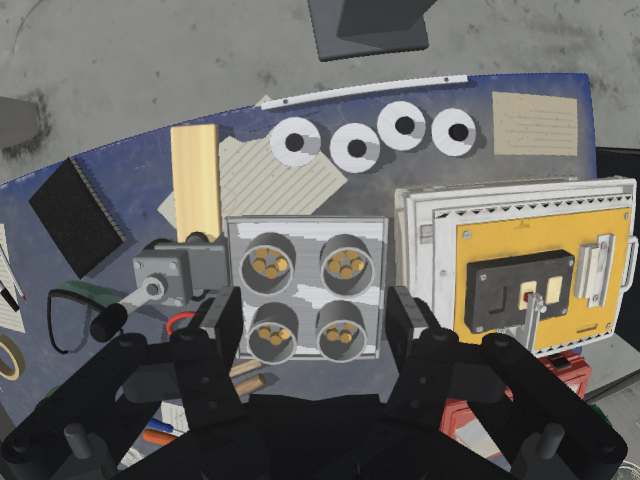

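```bash
python3 - <<'E'
from h import *
from cell import ctrl
w=ctrl.get_calibration('wrist');ee=np.load('ee11.npy')
a=cv2.imread('pics/w11.png');cv2.imwrite('pics/w11c.png',cv2.resize(a[100:400,70:480],None,fx=1.9,fy=1.9,interpolation=cv2.INTER_CUBIC))
for t in range(-150,0,15):
    e=np.array([np.cos(np.radians(t)),np.sin(np.radians(t))])
    p=np.array([506.8,-409.7])+50*e
    print(t,proj(w,[*p,206],ee).round())
print(proj(w,[506.8,-409.7,168],ee))
im=ctrl.camera('top')[:,:,::-1]
cv2.imwrite('pics/t11c.png',cv2.resize(im[150:350,300:500],None,fx=3,fy=3,interpolation=cv2.INTER_CUBIC))
E
```

```text
-150 [ 96. 263.]
-135 [ 90. 273.]
-120 [ 87. 285.]
-105 [ 87. 298.]
-90 [ 91. 312.]
-75 [ 97. 324.]
-60 [106. 335.]
-45 [117. 345.]
-30 [129. 351.]
-15 [142. 355.]
[152.29026636 288.5946458 ]
```

View pics/w11c.png

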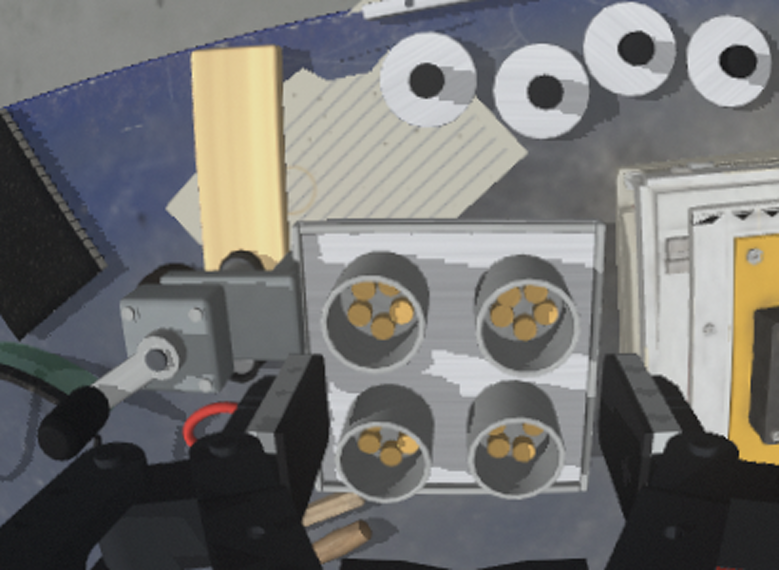

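View pics/t11c.png

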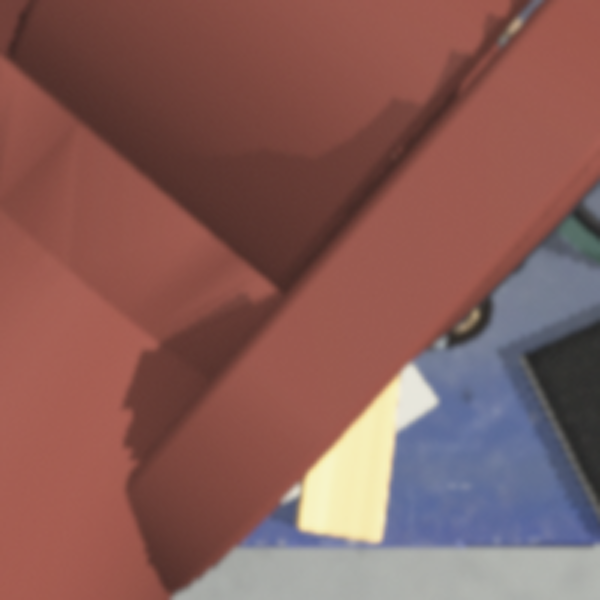

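```bash
python3 - <<'E'
from h import *
from cell import ctrl
w=ctrl.get_calibration('wrist');ee=np.load('ee11.npy')
C=lambda x,y:(x/1.9+70,y/1.9+100)
for c in [(374,322),(528,318),(385,457),(517,453)]: print('pot',onplane(w,*C(*c),120,ee).round(1))
im=cv2.imread('pics/w11.png');g=im.max(2)
m=(g<50).astype(np.uint8)
for c in [(427,80),(545,91),(636,47),(738,60)]:
    u,v=C(*c);u,v=int(u),int(v);n,l,st,ce=cv2.connectedComponentsWithStats(m[v-14:v+14,u-14:u+14])
    k=1+np.argmax(st[1:,4]);q=ce[k]+[u-14,v-14];print('cov',q,st[k],onplane(w,*q,34,ee).round(1))
t=ctrl.get_calibration('top');a=cv2.imread('pics/t4.png')
print(ee)
E
```

```text
pot [ 522.2 -307.6  120. ]
pot [ 534.  -228.2  120. ]
pot [ 603.7 -319.8  120. ]
pot [ 613.8 -245.8  120. ]
cov [302. 139.] [22 11  1  1  1] [ 404.4 -253.    34. ]
cov [354. 140.] [12  7  1  1  1] [ 415.6 -194.5   34. ]
cov [404.72444444 125.09333333] [  6   7  18  17 225] [ 406.9 -132.6   34. ]
cov [458.16115702 131.88842975] [  5   7  19  17 242] [422.7 -66.9  34. ]
[[ 4.69970672e+02 -2.50718146e+02  3.28786714e+02]
 [ 1.38099528e-01  1.56741996e+00 -1.37359559e-01]]
```

```bash
python3 - <<'E'
from cell import ctrl
from h import *
o=down(np.pi/2-0.175)
ctrl.move_gripper(45,30)
ctrl.move_pose([405,-262,110],o)
ee=(ctrl.read_ee_pos(),ctrl.read_ee_rot());np.save('ee12.npy',np.array(ee))
cv2.imwrite('pics/w12.png',ctrl.camera('wrist')[:,:,::-1])
w=ctrl.get_calibration('wrist')
print(ctrl.read_time_s(),proj(w,[405,-262,37],ee))
E
```

```text
47.1833 [315.3820611 251.3599478]
```

View pics/w12.png

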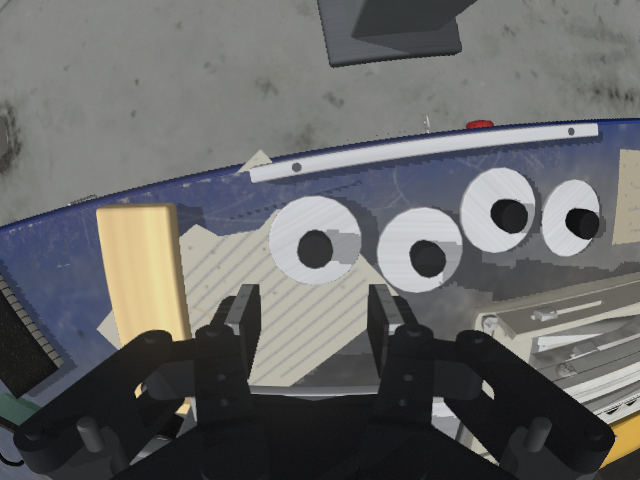

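```bash
cat > pp.py <<'E'
from cell import ctrl
from h import *
W=ctrl.get_calibration('wrist'); O=down(np.pi/2-0.175)
pots={'A':(521.3,-307.3),'B':(534.3,-228.4),'C':(603,-320),'D':(613.5,-246)}
def see(p,z=37):
    "refine knob-top position seen from the hover pose"
    ee=(ctrl.read_ee_pos(),ctrl.read_ee_rot()); im=ctrl.camera('wrist')
    u,v=proj(W,[p[0],p[1],z],ee).astype(int); r=30
    g=cv2.cvtColor(im[v-r:v+r,u-r:u+r],cv2.COLOR_RGB2GRAY)
    m=cv2.morphologyEx((g<45).astype(np.uint8),cv2.MORPH_OPEN,np.ones((5,5),np.uint8))
    n,l,st,ce=cv2.connectedComponentsWithStats(m)
    ks=[i for i in range(1,n) if 400<st[i,4]<1800]
    if not ks: return None,im
    k=min(ks,key=lambda i:np.hypot(*(ce[i]-r)))
    # blob covers top and some side: use mid-height-ish z
    q=onplane(W,ce[k][0]+u-r,ce[k][1]+v-r,z-3,ee)
    return q[:2],im
def pick(p,name):
    ctrl.move_gripper(45,30)
    ctrl.move_pose([*p,110],O)
    q,im=see(p); cv2.imwrite(f'pics/{name}_see.png',im[:,:,::-1]); print('seen',q,'from',p)
    if q is None or np.hypot(*(q-np.array(p)))>12: print('CHECK'); return None
    ctrl.move_straight([*q,110],None,100)
    c=ctrl.move_straight([*q,26],None,80,8)
    z=ctrl.read_ee_pos()[2]; print('down',c,z)
    ctrl.move_gripper(5,40); print('gap',ctrl.read_finger_gap())
    z=ctrl.read_ee_pos()[2]
    ctrl.move_straight([*q,200],None,150); print('gap',ctrl.read_finger_gap(),ctrl.read_wrist_force())
    return z
def place(pot,z,dz=112):
    p=pots[pot]
    ctrl.move_pose([*p,205],O)
    ctrl.move_straight([*p,z+dz+12],None,120)
    ctrl.move_straight([*p,z+dz-1.5],None,40,6)
    e=ctrl.read_ee_pos(); print('placed at z',e[2],'want',z+dz,ctrl.read_wrist_force())
E
python3 - <<'E'
from pp import *
z=pick((404.5,-262),'c3')
if z: place('A',z); cv2.imwrite('pics/w13.png',ctrl.camera('wrist')[:,:,::-1])
print(ctrl.read_time_s())
E
```

```text
seen None from (404.5, -262)
CHECK
47.7
```

```bash
python3 - <<'E'
import cv2
g=cv2.cvtColor(cv2.imread('pics/c3_see.png'),cv2.COLOR_BGR2GRAY)
print(g[225:275:5,285:350:5])
E
```

```text
[[202 207 202 207 203 201 202 199 197 204 203 199 201]
 [202 203 204 201 201 199 197 202 203 197 202 201 201]
 [206 201 201 200 129  47  44  45 150 147 147 159 207]
 [200 201 196 148  47  52  55  49  45 149 152 151 147]
 [198 195 200  53  53  52  53  53  52  95 147 149 149]
 [200 200 199  53  53  52  52  53  54  48 149 148 151]
 [199 200 187  53  54  55  53  53  52  52 150 147 150]
 [199 199 204  53  53  52  54  54  51  65 148 151 148]
 [202 203 200 138  54  53  53  54  51 204 201 149 148]
 [201 197 202 201 170  52  52 119 200 200 201 198 200]]
```

```bash
sed -i 's/(g<45)/(g<80)/' pp.py; python3 - <<'E'
from pp import *
z=pick((404.5,-262),'c3b')
if z: place('A',z); cv2.imwrite('pics/w13.png',ctrl.camera('wrist')[:,:,::-1])
print(ctrl.read_time_s())
E
```

```text
seen [ 404.49108891 -262.23455547] from (404.5, -262)
down False 26.604154298650545
gap 20.02266198786345
gap 20.03192291404924 [ 0.65661829 -0.04325099  0.30517207]
placed at z 138.35588572899994 want 138.59196861032217 [ 1.22211082 -0.6518795   3.66407548]
52.9
```

View pics/w13.png

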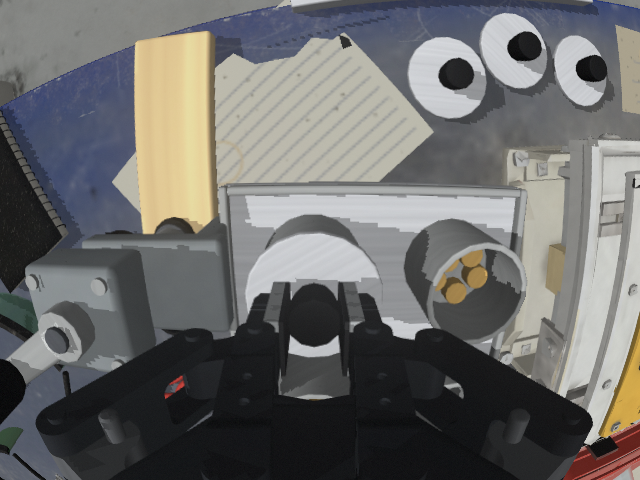

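```bash
python3 - <<'E'
from pp import *
ctrl.move_gripper(45); e=ctrl.read_ee_pos()
ctrl.move_straight([e[0],e[1],205],None,150)
z=pick((406,-132.3),'c1')
if z: place('C',z); cv2.imwrite('pics/w14.png',ctrl.camera('wrist')[:,:,::-1])
print(ctrl.read_time_s())
E
```

```text
seen [ 404.98680764 -130.9305885 ] from (406, -132.3)
down False 26.586491018189438
gap 19.71525569503278
gap 19.78591277517743 [-0.04986327 -0.29968879 -0.33365723]
placed at z 138.32824381698066 want 138.5346962245088 [ 0.63815182 -0.08452237  4.64185925]
60.225
```

View pics/w14.png

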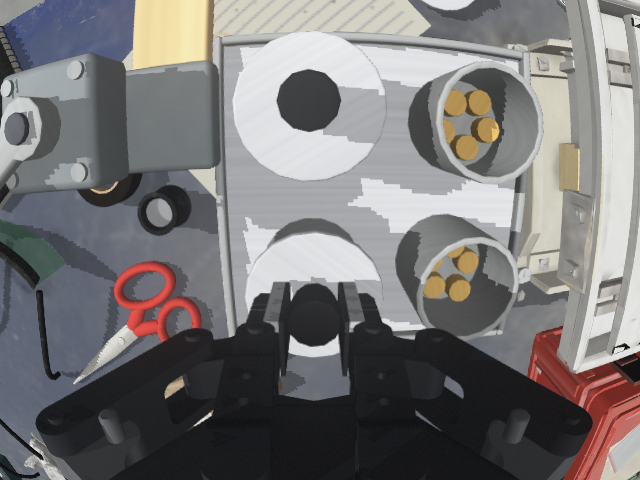

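View pics/c1_see.png

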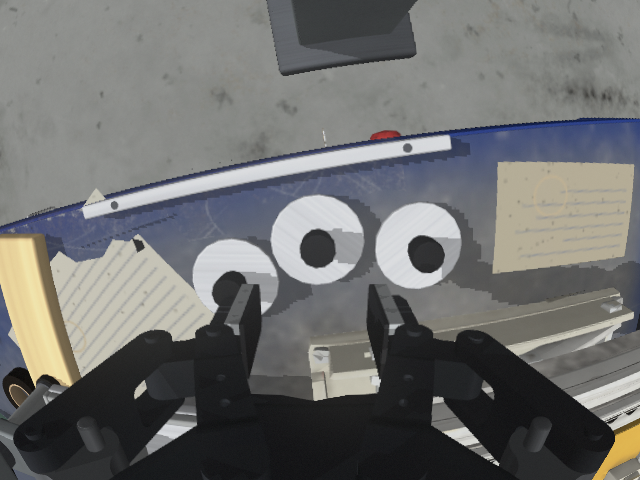

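```bash
python3 - <<'E'
from pp import *
ee=(ctrl.read_ee_pos(),ctrl.read_ee_rot())
print('B',onplane(W,491,121,120,ee),'D',onplane(W,468,287,120,ee),'Aknob',onplane(W,309,100,149,ee))
ctrl.move_gripper(45); e=ctrl.read_ee_pos()
ctrl.move_straight([e[0],e[1],205],None,150)
z=pick((424,-193),'c2')
if z: place('B',z); cv2.imwrite('pics/w15.png',ctrl.camera('wrist')[:,:,::-1])
print(ctrl.read_time_s())
E
```

```text
B [ 539.80111157 -230.45303062  120.        ] D [ 615.3511291  -247.90884553  120.        ] Aknob [ 523.89109694 -307.80988025  149.        ]
seen [ 423.65370379 -192.26714432] from (424, -193)
down False 26.585467917569883
gap 19.766960298321866
gap 19.695395450377763 [ 0.34862872  0.613324   -1.32502947]
placed at z 138.36316390469324 want 138.5866819623717 [ 1.34729118 -0.07072173  3.47919803]
67.0917
```

View pics/w15.png

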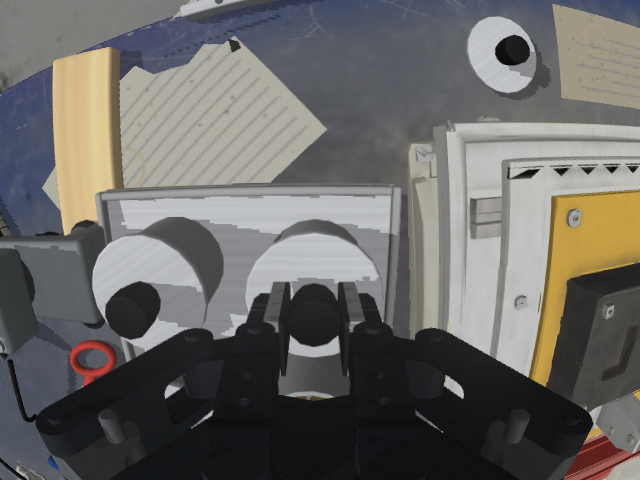

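```bash
python3 - <<'E'
from pp import *
pots['D']=(614,-246.5)
ctrl.move_gripper(45); e=ctrl.read_ee_pos()
ctrl.move_straight([e[0],e[1],205],None,150)
z=pick((422,-65.5),'c0')
if z: place('D',z); cv2.imwrite('pics/w16.png',ctrl.camera('wrist')[:,:,::-1])
print(ctrl.read_time_s())
E
```

```text
seen [421.12881952 -63.70037798] from (422, -65.5)
down False 26.58821496864035
gap 20.381944251663285
gap 19.87356368212969 [ 0.54230101  0.17642312 -0.64486828]
placed at z 138.31660159337991 want 138.56544254381228 [1.23539821 0.61437805 2.78418079]
74.35
```

View pics/w16.png

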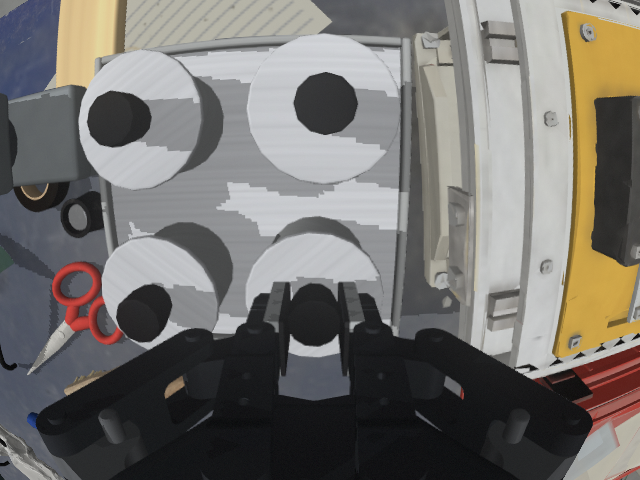

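Release, retreat clear and check from several views.

```bash
python3 - <<'E'
from pp import *
ctrl.move_gripper(45); e=ctrl.read_ee_pos()
ctrl.move_straight([e[0],e[1],240],None,150)
ctrl.move_pose([460,-290,330],O)
ee=(ctrl.read_ee_pos(),ctrl.read_ee_rot());np.save('ee17.npy',np.array(ee))
cv2.imwrite('pics/w17.png',ctrl.camera('wrist')[:,:,::-1])
ctrl.move_pose([380,100,320],down(0))
z=lambda a:cv2.resize(a,None,fx=3,fy=3,interpolation=cv2.INTER_CUBIC)
s=ctrl.camera('side')[:,:,::-1];t=ctrl.camera('top')[:,:,::-1]
cv2.imwrite('pics/s17.png',s);cv2.imwrite('pics/t17.png',t)
cv2.imwrite('pics/s17c.png',z(s[220:410,240:440])); cv2.imwrite('pics/t17c.png',z(t[150:350,300:500]))
print(ctrl.read_time_s())
E
```

```text
78.2917
```

View pics/s17c.png

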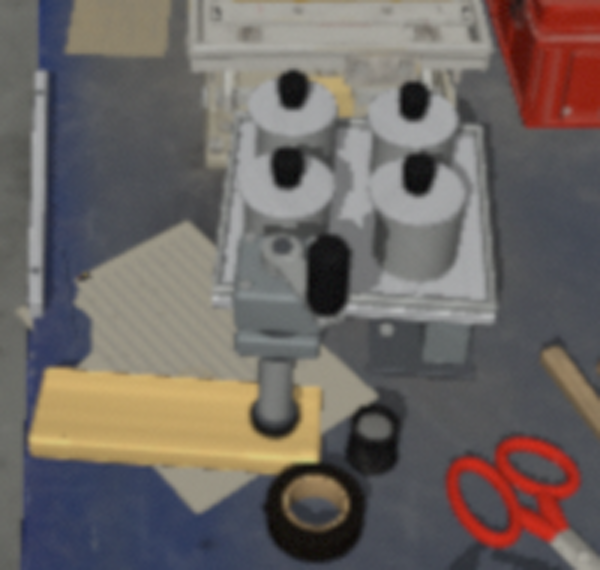

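View pics/t17c.png

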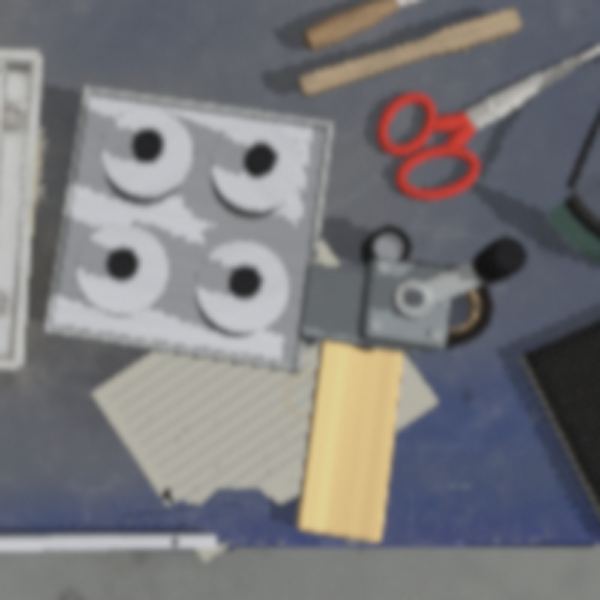

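View pics/w17.png

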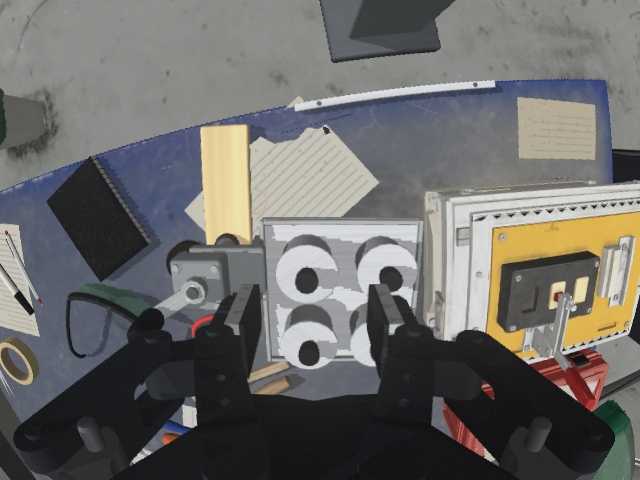

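```bash
python3 - <<'E'
from pp import *
t=ctrl.get_calibration('top');s=ctrl.get_calibration('side')
Tt=lambda x,y:(x/3+300,y/3+150);S=lambda x,y:(x/3+240,y/3+220)
p=onplane(t,*Tt(500,258),206)[:2]-onplane(t,*Tt(413,297),168)[:2];th=np.arctan2(p[1],p[0])
print(np.linalg.norm(p),np.degrees(th),'past contact rad',-(th+0.172),'N',6*-(th+.172)*20/2/np.pi)
for n,c,sd in [('A',(245,282),(418,163)),('B',(122,264),(288,158)),('C',(259,160),(414,94)),('D',(147,145),(293,80))]:
    print(n,onplane(t,*Tt(*c),149).round(1),pots[n],isect(*px2ray(t,*Tt(*c)),*px2ray(s,*S(*sd))))
E
```

```text
46.802774296605136 -68.82005199319255 past contact rad 1.0291364986748963 N 19.655059305647466
A [ 520.4 -307.2  149. ] (521.3, -307.3) (array([ 565.87915598, -314.40518651,  134.07561628]), np.float64(85.35373310192237))
B [ 533.4 -228.6  149. ] (534.3, -228.4) (array([ 542.33405281, -230.15269649,   74.27624583]), np.float64(9.192917171674123))
C [ 600.9 -319.2  149. ] (603, -320) (array([ 595.65636722, -314.04617052,  192.37714917]), np.float64(11.92273232470305))
D [ 612.4 -246.5  149. ] (613.5, -246) (array([ 570.22826776, -247.51955703,  167.77729972]), np.float64(71.41280825484434))
```

```bash
python3 - <<'E'
from pp import *
t=ctrl.get_calibration('top');s=ctrl.get_calibration('side')
Tt=lambda x,y:(x/3+300,y/3+150);S=lambda x,y:(x/3+240,y/3+220)
for n,c,sd in [('A',(245,282),(288,158)),('B',(122,264),(293,80)),('C',(259,160),(418,163)),('D',(147,145),(414,94))]:
    print(n,isect(*px2ray(t,*Tt(*c)),*px2ray(s,*S(*sd))))
print(ctrl.read_wrist_force())
ctrl.dwell(0.5); ctrl.finish_job()
E
```

```text
A (array([ 523.91531489, -308.13423166,  141.43089763]), np.float64(4.483798219978428))
B (array([ 536.91888831, -228.78554559,  141.49321552]), np.float64(4.277629594915957))
C (array([ 605.08822851, -320.20043362,  142.08784816]), np.float64(4.58238679742518))
D (array([ 617.09973891, -246.97456772,  138.98524658]), np.float64(3.7233818858852556))
[0.10068567 0.40806993 0.19865155]
the job is handed in; nothing more can be done
```

The sole plate is flat under the jack leg with the foot bearing on it, all four pots have covers, and the job is handed in at about 79 s; no verdict is reported.

**What I did**
- I slid the plate in from the front with the foot over its centre line. I then wound the crank about 3.5 turns clockwise, until the knob load had risen about 2.5 to 5 N above free running.
- On release, the crank wound back as expected. Only after that did I place the four covers.

**What the last checks showed**
- **Jack:** the crank angle puts the foot about 1.0 rad past contact, which is roughly 20 N. That is an estimate from the crank angle; the foot force was not measured. The crank angle was the same after all four covers were placed, within what the pictures resolve.
- **Covers:** each went down to within 0.3 mm of its seated height with light contact. The top view puts every knob within about 2.5 mm of the pot position I measured, and the covers look level in the side view.
- **Bystanders:** the tape roll and loupe were not touched.

**Checks that disagreed**
- **Camera views:** the side and top cameras differ by about 4 to 5 mm. Triangulated knob heights came out at 139 to 142 mm where I expected about 149 mm for the knob tops.
- **Pot B:** one wrist view, near the edge of the picture, put this pot about 6 mm off the other views. I kept the other views' position, and its cover still seated at the right height.
- **Crank load:** my calculated knob load came out slightly negative while the crank turned freely, so I judged tightness by its rise and by the crank angle.

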